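Walk the tea-brick mould square to the bench fence

ROBOT

A 6-joint arm with a two-finger parallel gripper is mounted at the origin on the work surface. World frame = base frame: x ahead of the robot, y to its left, z up, the work surface at z = 0. Lengths are in mm, angles in rad, forces in N, time in s.
With the tool pointing down it reaches from about 275 to 1000 mm from the base axis. Payload 8.4 kg.
Tool frame: the origin (TCP) lies midway between the tips of the shut fingers; the grasp point (between the pads) lies 19 mm behind it; z points along the fingers, y is the direction in which the jaws open and shut (so a half turn about z gives the same grasp; the last joint's range is limited). The gripper opens to 85 mm and grips with 20 to 120 N. Pads are 22 mm wide; open, the fingers measure 114 mm over their backs; the gripper's body (76 mm by 85 mm) begins 54 mm behind the grasp point. The pads swing forward as they close: fully open they stand 13 mm farther back than shut.
Start: joints at [1.154, 0.353, 1.633, -0, 1.155, -0.002], TCP at [251.878, 572.001, 231.281] pointing down, gripper open.
Joint ranges: [-2.63, 2.63], [-0.92, 2.1], [0.06, 2.66], [-1.3, 4.44], [0, 2.69], [-3.02, 3.02]. Speed limits (rad/s): [2.22, 2.22, 2.79, 3.14, 3.14, 3.14].

INTERFACE

Orientations are given as a unit quaternion [x, y, z, w].
In Python, from plant import arm gives the robot as it stands. The module is installed in compiled form; this text tells all that it offers.
- The arm moves only by the tool drive_tool, never from a script. Its argument "series" is one flat list of numbers, 7 for each row, row after row: the shift along the tool's x, y, z in m, then the turn, a rotation vector about the tool's x, y, z in units of 8 degrees (1.0 is 8 degrees), then the gripper's target within -1 to 1 (shut at 1, half-way at 0, fully open at -1). In form: [tx, ty, tz, wx, wy, wz, hand, tx, ty, tz, wx, wy, wz, hand, ...]. A call has 1 to 20 rows; each row is the pose to reach, as a shift and turn from the pose commanded when the call began, along the tool's axes at that moment; what a row does not reach only later rows make up. A row lasts 1/8 s, in which the tool goes at most 62.5 mm and 10.7 degrees, less where a joint would pass 70% of its speed; a pose out of reach is approached as far as the arm can. A call with a gripper value outside its range is refused whole. The fingers move at their own pace and stop on an object; "force" is the grip in N (left out, the last holds). Time passes only in rows, so rows that repeat a pose let the fingers close. It gives the time, the measured TCP pose, the force and the opening at its end, in the units of the state.
- arm.get_state(): the state, without advancing time (a new reading comes with each control period).
- arm.camera(name): name is "scene" or "top" or "wrist"; returns a dict with "pixels" (420x560x3 uint8, red, green, blue), "fx", "fy", "cx", "cy" (pixels), "dist_coeffs" ([k1, k2, p1, p2, k3] as OpenCV has them; the pictures are not rectified), "R" (3x3) and "t" (3): a world point X has camera coordinates R X + t; the wrist camera has in their place "tool_from_camera" (4x4, takes a point from camera to tool coordinates, whose origin is the TCP and whose axes are the flange's). Camera axes: x right, y down, z forward; pixel columns grow to the right and rows downward; lengths in mm; the calibration is good to about 2 mm. A picture is of the moment at which its call begins: read the wrist's pose just before it. There is no depth.
- arm.finish_job(): hands the job in, once; it reports no verdict.
Trained networks look in a picture, given as the dict that the camera call returned (one of the last four; its "shot" number tells which), for a name from the list of things; names that differ only in an ending like _2 or _b are one class to them, and where a whole thing is asked for, a point or a joint stands for the part that bears it (a point fixed in the world has none). Each returns a list of dicts, best first, with "score" (0 to 1); they miss things now and then, are a little off and sometimes report something else, mostly with a low value. They report only what shows in the picture. A call takes as long as a camera call. They do not tell look-alikes from the thing itself.
- arm.silhouettes(picture, target): "pixels" (420x560 bool, what is visible of it).
- arm.pinpoint(picture, target): "centre" ([x, y, z] in mm, in world coordinates, good to about 4 mm: a listed point, or the origin of a listed thing).
The state is a dict: "clock": time; "joint_pos": joint angles; "dq": joint speeds; "effort": joint torques, N m; "tool_pos": TCP position; "orientation": TCP orientation; "force": force on the tool from outside, world axes, zero at the start; "torque": the same for the moment, N m; "gripper_width": opening from 0.0 (shut) to 1.0 (fully open).
Only numpy, scipy, OpenCV 4.12 (cv2) and the standard library are available. Lean on these libraries where they do the work, as an engineer would, in place of code of your own. Each camera call takes 0.05 s, during which the arm holds its last target.

TASK

The heavy closed tea-brick mould stands askew, more or less end-on to the steel fence on the packing bench. Walk it round with the fingertips, pushing one corner and then another so that it does not wander off sideways, until one of its long sides (either one) lies flush against the fence and no part of it sticks out past the fence's end. Never lift or tip it, and leave the hoop, the tamper and the brush where they are.

Things in the scene. Friction and masses are not known exactly. Their poses are not given: they have to be found in the camera images.
- mould: heavy dark cast block with grey lid and six sunk screws on its flat top, upright sides; 180 mm long (x), 120 wide (y), 64 high, alike either way round. Origin: centre of underside. About 2.8 kg on four feet (55 mm along x, 34 along y from the middle), friction 0.4: slides at 7 to 16 N. Pushed squarely on a long side 75 mm from its middle, it turns about a point some 50 mm beyond the middle.
- fence: grey steel angle bar fixed on the bench beyond the mould: 300 mm long, upright leg 50 mm high, 6 thick, its foot 50 mm deep behind. Origin: bench height, middle of the working face that looks to the mould and robot; x points away from the mould, y along the fence, z up. With the mould flush, its middle lies 60 mm in front of this face and its x axis is parallel to this y axis.
- hoop: bystander: a round woven bamboo hoop, 168 mm across and 66 mm high, open above and below, standing on the bench to one side of the mould. Origin: centre of its underside.
- tamper: bystander: a turned wooden tamper standing upright on its foot, foot 76 mm across, 134 mm high with a slim neck and a small knob on top, to the other side of the mould. Origin: centre of its foot.
- brush: bystander: a wooden-handled bench brush, 220 mm long, about 20 mm thick, lying on the bench beyond the left (+y) end of the fence. Origin: under the middle of its length; x runs from handle to bristles.
Things that resemble listed ones, but are neither listed nor needed, are in the scene too. Leave any purple or red look-alike of the mould alone.

How it is judged (in metres and radians):
On the way:
1. one of the mould's long sides has been turned to face the fence, within 15 degrees (angle between the x axis of mould and the y axis of fence, either way round below 0.26 rad), for 0.1 s.
At the end, for the whole second after the job is handed in: A long side of the mould is parallel to the fence within 2 degrees, within 5 mm of touching it, and overhangs the fence's end by at most 5 mm; the mould is flat on the bench and at rest; hoop, tamper and brush are within 30 mm of where they began and not tipped (angle between the x axis of mould and the y axis of fence, either way round below 0.035 rad and x of mould in the frame of fence between -0.065 and -0.055 m and y of mould in the frame of fence between -0.065 and 0.065 m and height (world z) of mould below 0.005 m and angle between mould's own z axis and vertical below 0.03 rad and linear speed of mould below 0.01 m/s and distance of each of hoop, tamper, brush from where it was at the start of the episode below 0.03 m and angle between each of hoop, tamper, brush's own z axis and vertical below 0.3 rad).
It fails at once if the mould is lifted or tipped (underside over 12 mm up, or tilted over 10 degrees) (height (world z) of mould above 0.012 m or angle between mould's own z axis and vertical above 0.175 rad).
It fails at once if the hoop is moved by more than 30 mm, or tipped over (distance of hoop from where it was at the start of the episode above 0.03 m or angle between hoop's own z axis and vertical above 0.5 rad).
It fails at once if the tamper is moved by more than 30 mm, or tipped over (distance of tamper from where it was at the start of the episode above 0.03 m or angle between tamper's own z axis and vertical above 0.5 rad).
It fails at once if the brush is moved by more than 30 mm, or tipped over (distance of brush from where it was at the start of the episode above 0.03 m or angle between brush's own z axis and vertical above 0.5 rad).
It also fails if it takes over 67 s, if anything falls off the work surface, if the arm or the gripper's body presses on something with over 40 N, if the wrist force passes 120 N, or if a joint passes its speed limit or range.

## Working session

There is one attempt and no reset: what is moved stays moved. The work goes in short steps, Python scripts to look and compute and a tool call to move; the robot and the scene stay as the last step left them, time stands still between calls to the robot, and variables do not carry over. Pictures are saved under pics/ and viewed, and the job is handed in when it is done.

Besides the shell and the picture viewer there is one more tool, called after "Call:" in YAML: its name, and indented under it one key for each argument. drive_tool: Moves the arm, as the interface text tells. Its arguments: {"type":"object","properties":{"series":{"type":"array"},"force":{"type":"number"}},"required":["series"]}

```bash
mkdir -p pics
cat > h.py <<'E'
import numpy as np, cv2
from plant import arm
def save(p,n): cv2.imwrite('pics/'+n+'.png',cv2.cvtColor(p['pixels'],cv2.COLOR_RGB2BGR))
def KD(p): return np.array([[p['fx'],0,p['cx']],[0,p['fy'],p['cy']],[0,0,1.]]),np.array(p['dist_coeffs'],float)
def ray2z(p,uv,z):
    K,D=KD(p);u=cv2.undistortPoints(np.array(uv,float).reshape(-1,1,2),K,D).reshape(-1,2)
    R=np.array(p['R']);t=np.array(p['t']).ravel();C=-R.T@t
    d=np.c_[u,np.ones(len(u))]@R
    return C+d*((z-C[2])/d[:,2])[:,None]
def proj(p,X):
    K,D=KD(p);R=np.array(p['R'],float);t=np.array(p['t'],float).ravel()
    return cv2.projectPoints(np.array(X,float).reshape(-1,1,3),cv2.Rodrigues(R)[0],t,K,D)[0].reshape(-1,2)
E
python3 - <<'E'
from h import *
for c in ['top','scene']:
    p=arm.camera(c);save(p,c+'0')
    for n in ['mould','fence','hoop','tamper','brush']:
        print(c,n,[(np.round(r['centre']),round(r['score'],2)) for r in arm.pinpoint(p,n)])
    for r in arm.silhouettes(p,'mould'):
        m=r['pixels'].astype(np.uint8);ys,xs=np.nonzero(m);print('sil',r['score'],xs.min(),xs.max(),ys.min(),ys.max())
print(arm.get_state())
E
```

```text
top mould [(array([ 317., -167.,    3.]), 0.89), (array([568., -21.,  -3.]), 0.75), (array([463., 211.,   1.]), 0.58)]
top fence [(array([709., -40.,  -0.]), 0.92)]
top hoop []
top tamper [(array([455., 412.,  -2.]), 0.94)]
top brush [(array([692., 375.,  -0.]), 0.59)]
sil 0.94 149 234 194 261
sil 0.78 412 492 279 333
sil 0.71 254 321 145 227
sil 0.66 304 393 246 328
sil 0.57 93 133 221 248
scene mould [(array([ 264., -429.,    0.]), 0.94), (array([565., -21.,   1.]), 0.87), (array([ 315., -165.,   -1.]), 0.7), (array([469., 210.,   0.]), 0.62)]
scene fence [(array([709., -40.,   1.]), 0.87)]
scene hoop []
scene tamper [(array([451., 407.,   1.]), 0.59)]
scene brush [(array([690., 376.,   1.]), 0.69)]
sil 0.94 300 377 135 191
sil 0.83 40 131 183 258
sil 0.69 259 325 187 265
sil 0.59 149 227 162 213
{'clock': 0.7, 'joint_pos': array([ 1.15359048e+00,  3.52976880e-01,  1.63339047e+00,  2.69960964e-05,
        1.15523002e+00, -2.42210667e-03]), 'dq': array([-9.98175331e-05, -5.13090681e-04,  2.36405474e-04, -1.77285586e-03,
        1.20994168e-03, -1.36169472e-03]), 'effort': array([ 1.17467505e-03, -6.05006075e+01, -3.42390132e+01,  1.06968098e-04,
        7.97233806e-04,  1.16840818e-05]), 'tool_pos': array([251.87457011, 571.99926144, 231.29950348]), 'orientation': array([ 2.05913695e-01,  9.78570156e-01,  2.66442976e-07, -1.25693429e-05]), 'force': array([-0.2294289 ,  0.11364729, -0.00664409]), 'torque': array([-0.00477535, -0.02629939, -0.03572755]), 'gripper_width': 1.004381648161746}
```

View pics/top0.png

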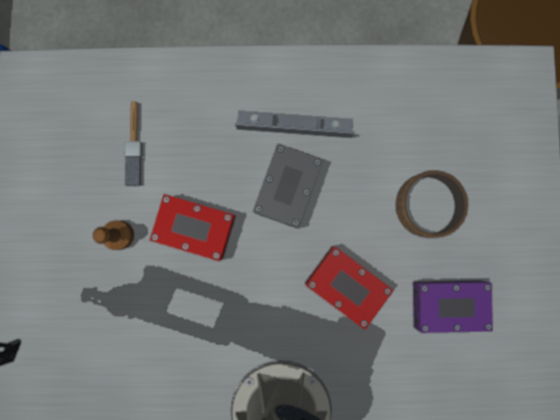

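View pics/scene0.png

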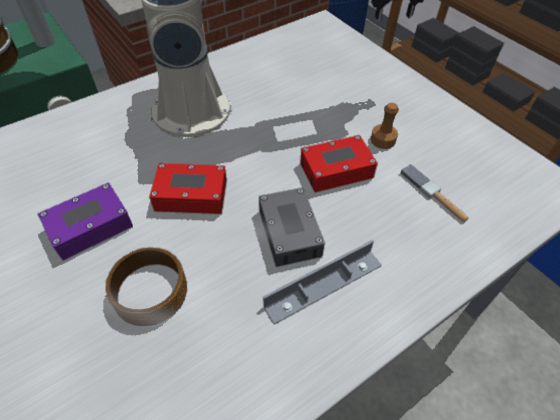

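```bash
cat >> h.py <<'E'
from scipy.optimize import minimize
def box(x0,x1,y0,y1,z0,z1): return np.array([[x,y,z] for x in(x0,x1) for y in(y0,y1) for z in(z0,z1)],float)
MB=[box(-90,90,-60,60,0,64)]; FB=[box(0,6,-150,150,0,50),box(0,50,-150,150,0,6)]
def place(b,q):
    c,s=np.cos(q[2]),np.sin(q[2]);return b@np.array([[c,s,0],[-s,c,0],[0,0,1]])+[q[0],q[1],0]
def mask(p,bs,q):
    m=np.zeros((420*4,560*4),np.uint8)
    for b in bs:
        h=cv2.convexHull(((proj(p,place(b,q))+.5)*4*16-8).astype(np.int32).reshape(-1,1,2));cv2.fillConvexPoly(m,h,1,cv2.LINE_8,4)
    return cv2.resize(m.astype(np.float32),(560,420),interpolation=cv2.INTER_AREA)
def sil(p,name,near):
    best=None
    for r in arm.silhouettes(p,name):
        m=r['pixels'];ys,xs=np.nonzero(m);u=proj(p,[[near[0],near[1],30]])[0]
        d=np.hypot(xs.mean()-u[0],ys.mean()-u[1])
        if best is None or d<best[0]: best=(d,m)
    return best[1] if best and best[0]<30 else None
def fit(views,bs,q0):
    def c(q): return sum(np.abs(mask(p,bs,q)-m).sum()/m.sum() for p,m in views)
    bst=None
    for a in np.arange(-.3,.31,.15):
        s=np.array([[0,0,0],[15,0,0],[0,15,0],[0,0,.1]])+np.array([q0[0],q0[1],q0[2]+a])
        r=minimize(c,s[0],method='Nelder-Mead',options=dict(initial_simplex=s,xatol=.02,fatol=1e-5))
        if bst is None or r.fun<bst.fun:bst=r
    return bst.x,bst.fun
E
cat > see.py <<'E'
from h import *
import sys
ps=[arm.camera('top'),arm.camera('scene')]
def go(name,bs,q0):
    v=[(p,sil(p,name,q0)) for p in ps]; v=[(p,m) for p,m in v if m is not None]
    for k in v: q,f=fit([k],bs,q0);print(name,'one',np.round(q,3),round(f,3))
    q,f=fit(v,bs,q0);print(name,len(v),np.round(q,3),round(f,3));return q
E
cat > s1.py <<'E'
from see import *
m=go('mould',MB,[567,-21,-.35]);f=go('fence',FB,[709,-40,0])
for p,n in zip(ps,['t','s']):
    im=cv2.cvtColor(p['pixels'],cv2.COLOR_RGB2BGR)
    for bs,q in((MB,m),(FB,f)):
        for b in bs:
            u=proj(p,place(b,q)).astype(int)
            for i in range(8):
                for j in range(i):
                    if bin(i^j).count('1')==1: cv2.line(im,u[i].tolist(),u[j].tolist(),(0,255,0),1)
    cv2.imwrite('pics/fit_'+n+'.png',cv2.resize(im[60:340,140:500],None,fx=2,fy=2))
np.save('f.npy',f)
E
python3 s1.py
```

```text
mould one [ 5.66167e+02 -2.26090e+01 -3.65000e-01] 0.05
mould one [ 5.65732e+02 -2.20590e+01 -3.72000e-01] 0.055
mould 2 [ 5.6599e+02 -2.2424e+01 -3.7200e-01] 0.106
fence one [ 7.0898e+02 -4.1106e+01 -8.7000e-02] 0.046
fence one [ 7.10687e+02 -4.07750e+01 -7.90000e-02] 0.047
fence 2 [ 7.09547e+02 -4.10860e+01 -8.30000e-02] 0.104
```

View pics/fit_t.png

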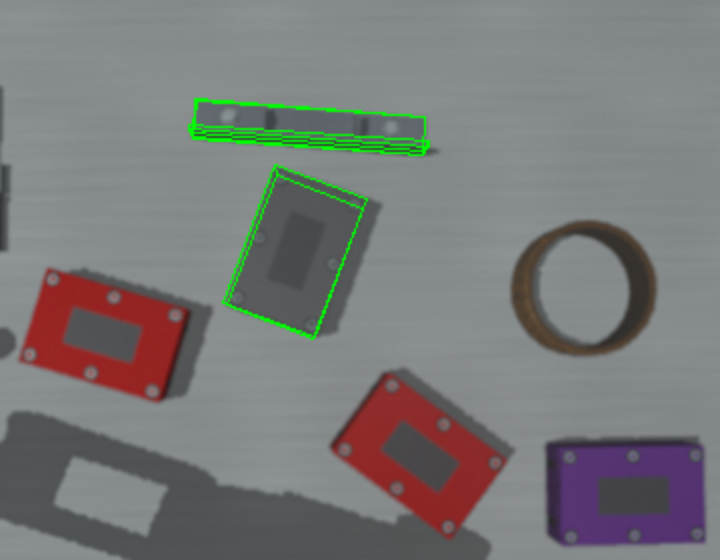

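View pics/fit_s.png

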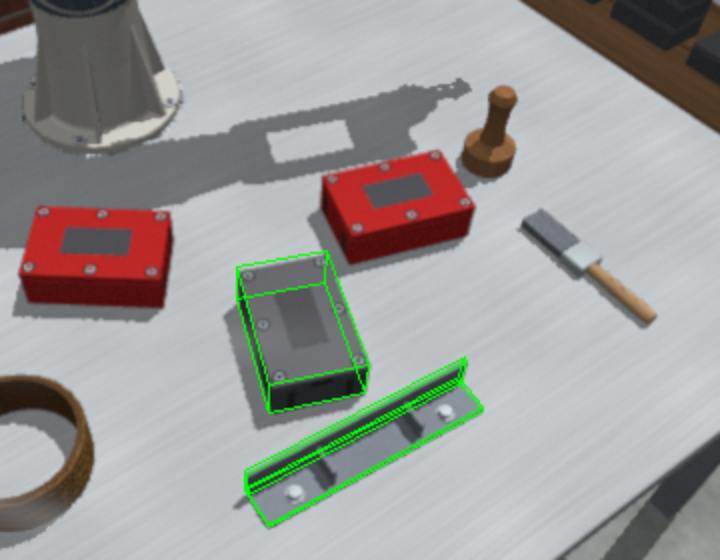

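```bash
cat > rows.py <<'E'
import numpy as np
from scipy.spatial.transform import Rotation as R
from plant import arm
def rel(T):
    s=arm.get_state();Q=R.from_quat(s['orientation']).as_matrix();p=s['tool_pos'];psi=np.arctan2(Q[1,1],Q[0,1])
    print('t',round(s['clock'],2),'pos',np.round(p,1),'psi',round(psi,3),'F',np.round(s['force'],1))
    for x,y,z,a in T:
        d=Q.T@(np.array([x,y,z])-p)/1000; w=(psi-a)/np.radians(8)
        print('%.4f,%.4f,%.4f,0,0,%.3f,'%(d[0],d[1],d[2],w), np.round([x,y,z,a],2))
def pt(c,l): 
    a=c[2];return np.array([c[0]+np.cos(a)*l[0]-np.sin(a)*l[1],c[1]+np.sin(a)*l[0]+np.cos(a)*l[1]])
def swing(c,piv,loc,yaws,z):
    P=pt(c,piv);out=[]
    for a in yaws:
        cc=P-(pt((0,0,a),piv));q=pt((cc[0],cc[1],a),loc);out.append((q[0],q[1],z,a))
    print('end centre',np.round(cc,1));return out
E
python3 -c "
from rows import *
rel([(664,31.5,230,-.372),(664,31.5,20,-.372)])
s=arm.get_state()"
```

```text
t 1.0 pos [251.9 572.  231.3] psi 1.156 F [ 0.2  0.5 -0.2]
-0.5950,-0.3286,0.0013,0,0,10.943, [ 6.64e+02  3.15e+01  2.30e+02 -3.70e-01]
-0.5950,-0.3286,0.2113,0,0,10.943, [ 6.64e+02  3.15e+01  2.00e+01 -3.70e-01]
```

Call:
drive_tool:
  series: [-0.595, -0.3286, 0, 0, 0, 10.943, 1, -0.595, -0.3286, 0, 0, 0, 10.943, 1, -0.595, -0.3286, 0, 0, 0, 10.943, 1, -0.595, -0.3286, 0, 0, 0, 10.943, 1, -0.595, -0.3286, 0, 0, 0, 10.943, 1, -0.595, -0.3286, 0, 0, 0, 10.943, 1, -0.595, -0.3286, 0, 0, 0, 10.943, 1, -0.595, -0.3286, 0, 0, 0, 10.943, 1, -0.595, -0.3286, 0, 0, 0, 10.943, 1, -0.595, -0.3286, 0, 0, 0, 10.943, 1, -0.595, -0.3286, 0, 0, 0, 10.943, 1, -0.595, -0.3286, 0, 0, 0, 10.943, 1, -0.595, -0.3286, 0.07, 0, 0, 10.943, 1, -0.595, -0.3286, 0.11, 0, 0, 10.943, 1]
  force: 60

```text
clock: 2.75
tool_pos: [662.9, 32.2, 119.7]
orientation: [0.826, 0.564, -0.0, -0.0]
force: [-1.0, 0.5, -1.0]
gripper_width: 0.004
```

```bash
python3 -c "
from rows import *
c=(566,-22.4,-.372)
rel([(664,31.5,20,-.372)]+swing(c,(-50,0),(72,71),np.linspace(-.372,-1.0,9),20))"
```

```text
end centre [546.4 -46.3]
t 2.75 pos [662.9  32.2 119.7] psi -0.372 F [-1.   0.5 -1. ]
-0.0003,0.0013,0.0997,0,0,0.001, [ 6.64e+02  3.15e+01  2.00e+01 -3.70e-01]
-0.0151,0.0016,0.0997,0,0,0.001, [ 6.5888e+02  1.7570e+01  2.0000e+01 -3.7000e-01]
-0.0249,0.0068,0.0997,0,0,0.563, [ 6.6016e+02  6.5700e+00  2.0000e+01 -4.5000e-01]
-0.0351,0.0112,0.0997,0,0,1.125, [ 6.6058e+02 -4.5000e+00  2.0000e+01 -5.3000e-01]
-0.0455,0.0148,0.0997,0,0,1.688, [ 6.6012e+02 -1.5570e+01  2.0000e+01 -6.1000e-01]
-0.0563,0.0176,0.0997,0,0,2.250, [658.8  -26.57  20.    -0.69]
-0.0672,0.0195,0.0997,0,0,2.812, [656.62 -37.43  20.    -0.76]
-0.0782,0.0205,0.0997,0,0,3.374, [653.59 -48.09  20.    -0.84]
-0.0893,0.0207,0.0997,0,0,3.936, [649.74 -58.47  20.    -0.92]
-0.1003,0.0200,0.0997,0,0,4.499, [645.08 -68.52  20.    -1.  ]
```

Call:
drive_tool:
  series: [0, 0.001, 0.05, 0, 0, 0, 1, 0, 0.001, 0.0997, 0, 0, 0, 1, 0, 0.001, 0.0997, 0, 0, 0, 1, -0.008, 0.0016, 0.0997, 0, 0, 0, 1, -0.015, 0.0016, 0.0997, 0, 0, 0, 1, -0.02, 0.0042, 0.0997, 0, 0, 0.28, 1, -0.025, 0.0068, 0.0997, 0, 0, 0.563, 1, -0.03, 0.009, 0.0997, 0, 0, 0.85, 1, -0.035, 0.0112, 0.0997, 0, 0, 1.125, 1, -0.0403, 0.013, 0.0997, 0, 0, 1.4, 1, -0.0455, 0.0148, 0.0997, 0, 0, 1.688, 1, -0.051, 0.0162, 0.0997, 0, 0, 1.97, 1, -0.0563, 0.0176, 0.0997, 0, 0, 2.25, 1, -0.0618, 0.0185, 0.0997, 0, 0, 2.53, 1, -0.0672, 0.0195, 0.0997, 0, 0, 2.812, 1, -0.0672, 0.0195, 0.0997, 0, 0, 2.812, 1]

```text
clock: 4.75
tool_pos: [660.4, -38.5, 24.6]
orientation: [0.92, 0.392, 0.003, 0.001]
force: [3.5, 2.3, -0.4]
gripper_width: -0.001
```

```bash
cat > s2.py <<'E'
from see import *
import sys
q=[float(v) for v in sys.argv[1:4]]
m=go('mould',MB,q);save(ps[0],sys.argv[4]); f=np.load('f.npy')
c,s=np.cos(f[2]),np.sin(f[2]);d=m[:2]-f[:2]
print('in fence',np.round([c*d[0]+s*d[1],-s*d[0]+c*d[1]],1),'ang',round((m[2]-f[2])%np.pi-np.pi/2,3))
from plant import arm; print(arm.get_state()['force'].round(1))
E
python3 s2.py 553 -40 -.76 a1
```

```text
mould one [555.451 -40.927  -0.728] 0.231
mould 1 [555.451 -40.927  -0.728] 0.231
in fence [-153.6  -12.7] ang 0.926
[4.4 3.1 1.7]
```

Call:
drive_tool:
  series: [-0.005, 0.0027, 0, 0, 0, 0.28, 1, -0.0098, 0.0052, 0, 0, 0, 0.563, 1, -0.015, 0.0075, 0, 0, 0, 0.85, 1, -0.02, 0.0096, 0, 0, 0, 1.125, 1, -0.025, 0.0115, 0, 0, 0, 1.4, 1, -0.0304, 0.0133, 0, 0, 0, 1.687, 1, -0.0304, 0.0133, 0, 0, 0, 1.687, 1, -0.011, 0.018, 0, 0, 0, 1.687, 1, -0.011, 0.018, -0.06, 0, 0, 1.687, 1, -0.011, 0.018, -0.12, 0, 0, 1.687, 1, -0.011, 0.018, -0.12, 0, 0, 1.687, 1]

```text
clock: 6.32
tool_pos: [666.7, -59.4, 148.8]
orientation: [0.96, 0.281, 0.005, 0.002]
force: [-0.2, 0.2, -0.1]
gripper_width: 0.001
```

```bash
python3 s2.py 547 -46 -1 a2; python3 -c "
from rows import *
rel([])"
```

```text
mould one [545.803 -50.061  -0.917] 0.205
mould 1 [545.803 -50.061  -0.917] 0.205
in fence [-162.4  -22.6] ang 0.737
[-0.3 -0.2 -0.8]
t 6.53 pos [662.1 -58.8 141. ] psi -1.0 F [-0.3 -0.2 -0.8]
```

View pics/a2.png

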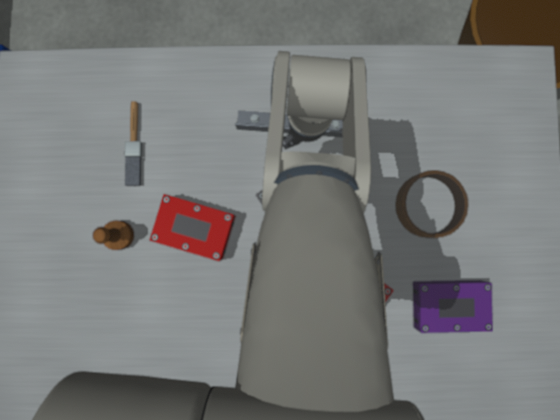

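```bash
python3 -c "
from rows import *
rel([(425,-45,141,-1.0)])"
```

```text
t 6.53 pos [662.1 -58.8 141. ] psi -1.0 F [-0.3 -0.2 -0.8]
-0.1921,-0.1397,0.0004,0,0,-0.002, [425. -45. 141.  -1.]
```

Call:
drive_tool:
  series: [-0.192, -0.14, 0, 0, 0, 0, 1, -0.192, -0.14, 0, 0, 0, 0, 1, -0.192, -0.14, 0, 0, 0, 0, 1, -0.192, -0.14, 0, 0, 0, 0, 1, -0.192, -0.14, 0, 0, 0, 0, 1, -0.192, -0.14, 0, 0, 0, 0, 1]

```text
clock: 7.28
tool_pos: [426.3, -44.6, 141.3]
orientation: [0.96, 0.281, 0.0, 0.0]
force: [0.6, -0.3, 0.4]
gripper_width: -0.0
```

```bash
sed -i "s/save(ps\[0\],sys.argv\[4\])/save(ps[0],sys.argv[4]);save(ps[1],sys.argv[4]+'s')/" s2.py; python3 s2.py 547 -46 -.95 a3
```

```text
mould one [547.893 -49.729  -0.963] 0.158
mould one [548.497 -48.561  -0.969] 0.026
mould 2 [548.053 -48.57   -0.973] 0.188
in fence [-160.3  -20.9] ang 0.681
[-0.3  0.4  0.6]
```

View pics/a3s.png

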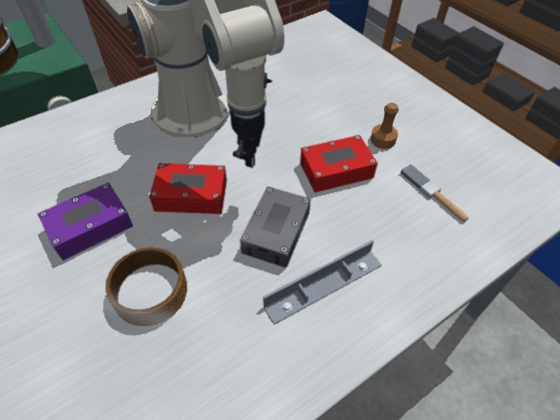

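```bash
python3 -c "
from rows import *
c=(548.5,-48.6,-.97)
a=pt(c,(-72,-84))
rel([(*a,20,-.97)]+swing(c,(50,0),(-72,-71),np.linspace(-.97,-1.654,13),20))"
```

```text
end centre [580.9 -40. ]
t 7.47 pos [426.8 -44.6 141.4] psi -1.0 F [-0.3  0.4  0.6]
0.0141,-0.0003,0.1214,0,0,-0.215, [438.51 -36.69  20.    -0.97]
0.0271,-0.0007,0.1214,0,0,-0.215, [449.23 -29.34  20.    -0.97]
0.0341,-0.0048,0.1214,0,0,0.193, [452.89 -22.18  20.    -1.03]
0.0412,-0.0084,0.1214,0,0,0.601, [456.94 -15.23  20.    -1.08]
0.0486,-0.0117,0.1214,0,0,1.009, [461.39  -8.52  20.    -1.14]
0.0561,-0.0145,0.1214,0,0,1.417, [466.21  -2.08  20.    -1.2 ]
0.0638,-0.0169,0.1214,0,0,1.826, [471.39   4.07  20.    -1.25]
0.0716,-0.0188,0.1214,0,0,2.234, [476.91   9.92  20.    -1.31]
0.0795,-0.0203,0.1214,0,0,2.642, [482.75  15.45  20.    -1.37]
0.0875,-0.0213,0.1214,0,0,3.050, [488.9   20.63  20.    -1.43]
0.0955,-0.0219,0.1214,0,0,3.459, [495.34  25.46  20.    -1.48]
0.1036,-0.0220,0.1214,0,0,3.867, [502.04  29.91  20.    -1.54]
0.1116,-0.0217,0.1214,0,0,4.275, [508.99  33.97  20.    -1.6 ]
0.1196,-0.0209,0.1214,0,0,4.683, [516.15  37.63  20.    -1.65]
```

Call:
drive_tool:
  series: [0.0, 0, 0.06, 0, 0, -0.215, 1, 0.0, 0, 0.121, 0, 0, -0.215, 1, 0.0, 0, 0.121, 0, 0, -0.215, 1, 0.014, 0, 0.121, 0, 0, -0.215, 1, 0.027, -0.0007, 0.121, 0, 0, -0.215, 1, 0.0341, -0.0048, 0.121, 0, 0, 0.193, 1, 0.0412, -0.0084, 0.121, 0, 0, 0.6, 1, 0.0486, -0.0117, 0.121, 0, 0, 1.01, 1, 0.0561, -0.0145, 0.121, 0, 0, 1.417, 1, 0.0638, -0.0169, 0.121, 0, 0, 1.826, 1, 0.0716, -0.0188, 0.121, 0, 0, 2.234, 1, 0.0795, -0.0203, 0.121, 0, 0, 2.64, 1, 0.0875, -0.0213, 0.121, 0, 0, 3.05, 1, 0.0955, -0.0219, 0.121, 0, 0, 3.46, 1, 0.1036, -0.022, 0.121, 0, 0, 3.867, 1, 0.1116, -0.0217, 0.121, 0, 0, 4.275, 1, 0.1156, -0.0213, 0.121, 0, 0, 4.5, 1, 0.1156, -0.0213, 0.121, 0, 0, 4.5, 1, 0.09, -0.0213, 0.121, 0, 0, 4.5, 1, 0.09, -0.0213, 0.04, 0, 0, 4.5, 1]

```text
clock: 9.98
tool_pos: [487.7, 22.1, 83.2]
orientation: [1.0, -0.029, -0.002, 0.0]
force: [1.5, 0.1, 0.6]
gripper_width: 0.001
```

```bash
python3 s2.py 580 -40 -1.6 b1;python3 -c "
from rows import *
rel([])"
```

```text
mould one [581.45  -37.119  -1.617] 0.509
mould one [580.545 -37.541  -1.613] 0.041
mould 2 [581.271 -36.595  -1.612] 0.551
in fence [-128.2   -6.2] ang 0.042
[ 0.3 -0.1 -0.3]
t 10.18 pos [493.2  22.7  86.9] psi -1.628 F [ 0.3 -0.1 -0.3]
```

View pics/b1s.png

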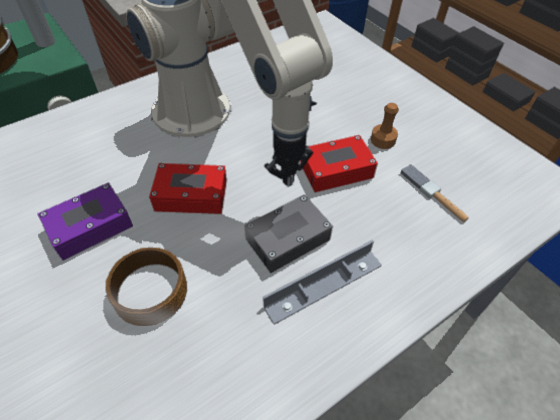

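```bash
python3 -c "
from rows import *
f=np.load('f.npy')
F=lambda fx,fy:pt(f,(fx,fy))
rel([(*F(-216,-6),z,-1.654) for z in(87,12)]+[(*F(x,-6),12,-1.654) for x in(-200,-140,-135,-131,-127)])"
```

```text
t 10.18 pos [493.2  22.7  86.9] psi -1.628 F [ 0.3 -0.1 -0.3]
0.0036,0.0516,-0.0001,0,0,0.186, [493.8  -29.07  87.    -1.65]
0.0030,0.0517,0.0749,0,0,0.186, [493.8  -29.07  12.    -1.65]
0.0190,0.0521,0.0750,0,0,0.186, [509.74 -30.4   12.    -1.65]
0.0789,0.0537,0.0755,0,0,0.186, [569.53 -35.4   12.    -1.65]
0.0839,0.0538,0.0756,0,0,0.186, [574.52 -35.82  12.    -1.65]
0.0879,0.0539,0.0756,0,0,0.186, [578.5  -36.15  12.    -1.65]
0.0919,0.0540,0.0756,0,0,0.186, [582.49 -36.48  12.    -1.65]
```

Call:
drive_tool:
  series: [-0.005, 0.0516, 0, 0, 0, 0.186, -1, -0.005, 0.0516, 0, 0, 0, 0.186, -1, -0.005, 0.0516, 0, 0, 0, 0.186, -1, -0.005, 0.0516, 0, 0, 0, 0.186, -1, -0.005, 0.0516, 0, 0, 0, 0.186, -1, -0.003, 0.0517, 0.04, 0, 0, 0.186, -1, -0.003, 0.0517, 0.072, 0, 0, 0.186, -1, 0.003, 0.0517, 0.072, 0, 0, 0.186, -1, 0.01, 0.052, 0.072, 0, 0, 0.186, -1, 0.018, 0.052, 0.072, 0, 0, 0.186, -1, 0.025, 0.0524, 0.072, 0, 0, 0.186, -1, 0.032, 0.0527, 0.072, 0, 0, 0.186, -1, 0.039, 0.053, 0.072, 0, 0, 0.186, -1, 0.046, 0.053, 0.072, 0, 0, 0.186, -1, 0.053, 0.0532, 0.072, 0, 0, 0.186, -1, 0.06, 0.0534, 0.072, 0, 0, 0.186, -1, 0.067, 0.0535, 0.072, 0, 0, 0.186, -1, 0.074, 0.0536, 0.072, 0, 0, 0.186, -1, 0.074, 0.0536, 0.072, 0, 0, 0.186, -1]

```text
clock: 12.55
tool_pos: [557.1, -35.4, 11.5]
orientation: [0.999, -0.042, -0.004, -0.0]
force: [-15.4, 0.5, 12.6]
gripper_width: 1.002
```

```bash
python3 s2.py 636 -37 -1.65 c1;python3 -c "
from rows import *
rel([])"
```

```text
mould one [648.797 -51.149  -1.365] 5.166
mould one [627.657 -44.717  -1.652] 0.024
mould 2 [627.607 -44.562  -1.659] 5.209
in fence [-81.4 -10.3] ang -0.005
[-15.2   0.7  12.5]
t 12.75 pos [557.1 -35.5  11.5] psi -1.655 F [-15.2   0.7  12.5]
```

View pics/c1s.png

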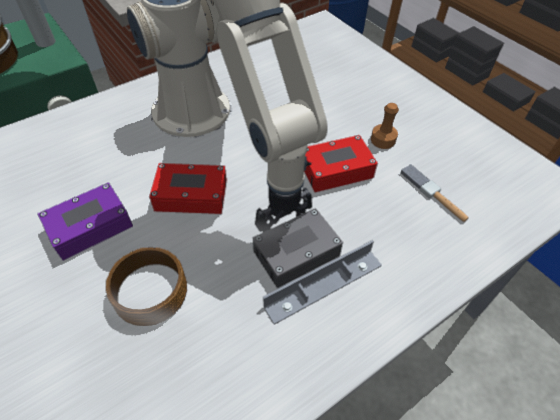

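Call:
drive_tool:
  series: [0.005, 0, 0, 0, 0, 0, -1, 0.01, 0, 0, 0, 0, 0, -1, 0.015, 0, 0, 0, 0, 0, -1, 0.018, 0, 0, 0, 0, 0, -1, 0.021, 0, 0, 0, 0, 0, -1, 0.023, 0, 0, 0, 0, 0, -1, 0.025, 0, 0, 0, 0, 0, -1, 0.025, 0, 0, 0, 0, 0, -1]

```text
clock: 13.75
tool_pos: [577.8, -37.1, 11.5]
orientation: [0.999, -0.042, -0.008, -0.0]
force: [-30.6, 2.4, 28.4]
gripper_width: 1.0
```

```bash
python3 s2.py 650 -45 -1.65 c2;python3 -c "
from rows import *
rel([])"
```

```text
mould one [633.953 -43.007  -1.633] 0.222
mould 1 [633.953 -43.007  -1.633] 0.222
in fence [-75.2  -8.2] ang 0.022
[-31.3   3.3  26.3]
t 13.95 pos [577.8 -37.2  11.5] psi -1.655 F [-31.3   3.3  26.3]
```

Call:
drive_tool:
  series: [-0.01, 0, 0, 0, 0, 0, -1, -0.03, 0, 0, 0, 0, 0, -1, -0.04, 0, -0.05, 0, 0, 0, -1, -0.06, 0, -0.11, 0, 0, 0, -1, -0.12, 0, -0.16, 0, 0, 0, -1, -0.18, 0, -0.2, 0, 0, 0, -1, -0.18, 0, -0.2, 0, 0, 0, -1]

```text
clock: 14.82
tool_pos: [405.3, -22.7, 213.6]
orientation: [0.999, -0.042, 0.002, 0.0]
force: [1.1, -0.8, -0.3]
gripper_width: 0.997
```

```bash
python3 s2.py 650 -45 -1.65 c3; python3 -c "
from rows import *
rel([])"
```

```text
mould one [647.996 -46.657  -1.657] 0.047
mould one [640.054 -41.952  -1.6  ] 0.24
mould 2 [647.656 -46.009  -1.659] 0.3
in fence [-61.3 -10.1] ang -0.005
[ 1.   0.2 -0.4]
t 15.03 pos [407.7 -22.9 211.9] psi -1.654 F [ 1.   0.2 -0.4]
```

Run:
```python
import cv2
a=cv2.imread('pics/c3s.png');b=cv2.imread('pics/c3.png')
cv2.imwrite('pics/c3x.png',cv2.resize(a[160:340,220:420],None,fx=3,fy=3,interpolation=cv2.INTER_CUBIC))
cv2.imwrite('pics/c3y.png',cv2.resize(b,None,fx=1.4,fy=1.4))
```

```text
(no output)
```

View pics/c3x.png

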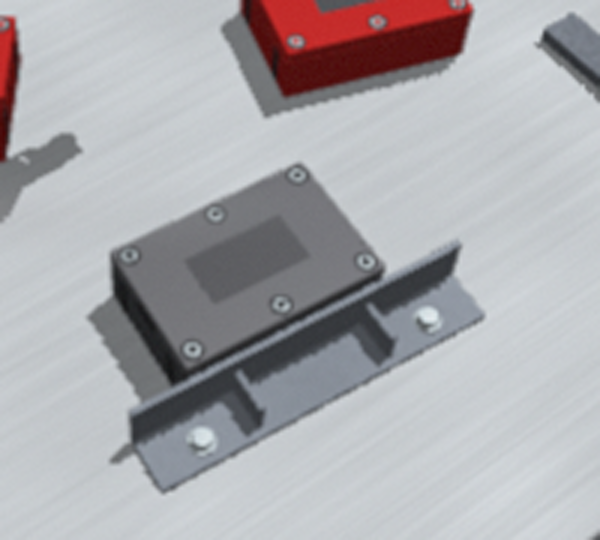

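View pics/c3y.png

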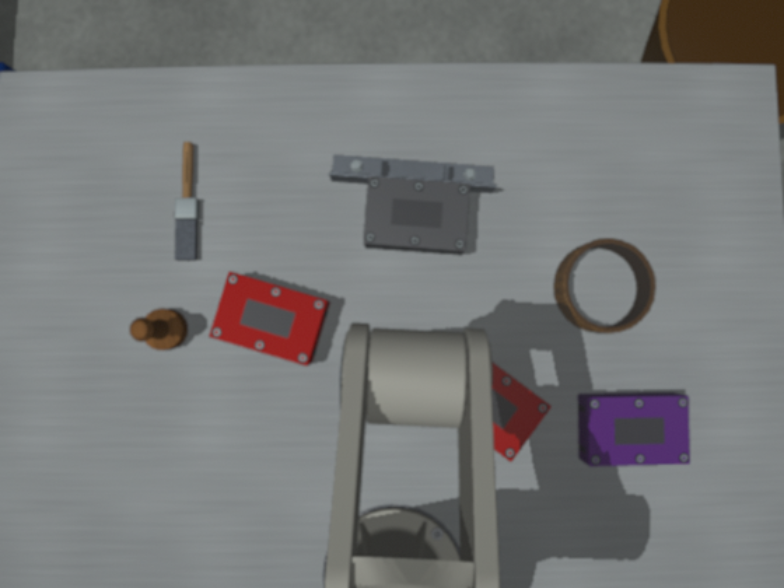

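```bash
python3 -c "
from plant import arm
print(arm.finish_job())"
```

```text
the job is handed in; nothing more can be done
None
```

The mould now has one long side flush against the fence, and I handed the job in at about 15 s of the 67 s allowed. No verdict came back.

- **Moves:** I swung the mould with shut fingertips, first at its far left corner and then at its near left corner. I then pushed it squarely onto the fence with the hand open, so two fingers bore on the side. The push stopped when the force doubled from about 15 N to 31 N.
- **Mould position:** The last top-camera fit puts the mould's middle about 61 mm in front of the fence face and 10 mm off the fence's middle. Its long side is about 0.005 rad off parallel. The finger position at contact gave 60.7 mm, which agrees.
- **Bystanders:** In the last top picture the hoop, tamper and brush, and the red and purple look-alikes, show no visible change. I judged this by eye and did not measure it.

Two readings deserve mention:

- **Disagreeing camera fit:** The scene camera's last fit was poor (640, -42, -1.60 rad, residual 0.24) because the fence hides part of the mould from it. I relied on the top camera, whose residual was 0.05.
- **Upward force:** During the final push the tool also felt 12 to 28 N upward, which I took to be friction against the mould's side. I saw no tilt of the mould in the pictures.

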